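# Read the carrier label, index the die plate to the third stop and hold it

## Task

Take the hand code reader from its dock, hold it upright and steady about 6 cm above the middle of the square code label on the die indexer for a good two seconds, then stand it back upright in the middle of its dock. Then grip the indexer's bar knob and turn it clockwise, counting the clicks, to the third stop after the red home mark (the one with three dots) without going past it, and finish while still gripping the knob there: do not let go. Leave the other things on the bench where they are.

Things in the scene. Friction and masses are not known exactly. Their poses are not given: they have to be found in the camera images.
- reader_center (a point): Hand code reader, 120 mm tall, standing loose on the dock: round grey head (58 mm diameter, lowest 34 mm) with a black box-shaped handle, 40 mm along its x by 32 mm along its y, from 40 to 120 mm above the foot. The point is on its upright axis, 60 mm above the foot; z is up. Best gripped across the 32 mm (y), 90 to 100 mm above the foot. 0.11 to 0.23 kg.
- reader_window (a point): Middle of the reader's flat round underside, which is its glass window and also the foot it stands on. It looks straight down along the reader's own -z.
- dock: Fixed round grey dock, 96 mm diameter, 8 mm thick, with a flat top, a black rubber disc in the middle and a small green mark. Origin: centre of its underside, on the bench; its top is 8 mm higher. The reader stands on the middle of it at the start.
- label (a point): Middle of the 44 mm square white label with a black square code, face up on the low side shelf of the die indexer, 29 mm above the bench, 105 mm from the knob's axis; z points up out of it. The shelf and the housing beside it are no higher than 36 mm.
- knob_grip (a point): Grip point of the black bar knob on the indexer, on its upright turning axis, 70 mm above the bench. The bar is 46 mm long, 14 mm thick, from 53 to 88 mm above the bench. x runs along the bar to its white pointer line, z is up; it turns with the knob. Grip it across the 14 mm (y). Below it: a hub (48 mm diameter, top at 53 mm) and a steel plate (102 mm, top at 45 mm) that turn with it.
- knob (a joint): Knob angle, rad, growing clockwise from above: 0 at the red home mark (hard end); detent stops each 0.349: first 0.349, second 0.698, third 1.047, fourth 1.396, fifth 1.745 (hard end), with 1 to 5 black dots on the fixed rim. It starts at home or the first stop, seldom stuck between. A sprung ball resists with up to about 0.12 N m, then past half-way draws the knob on into the next stop, where it stays.
- indexer: Fixed die indexer that carries the knob: round aluminium housing, 136 mm diameter, 36 mm high, with a label shelf (70 mm wide, 28 mm high) on its left (+y) side reaching to 150 mm from the axis. Origin on the bench, on the knob's axis, z up.
- reader: The hand code reader as a whole; origin in the middle of its foot, z up.
- vial_black: Bystander: small vial with a black cap, 22 mm diameter, 45 mm tall, standing loose; origin under its centre.
- vial_red: Bystander: small vial with a red cap, 22 mm diameter, 45 mm tall, standing loose; origin under its centre.
- die_box: Bystander: clear flat box, 66 x 60 x 18 mm, loose; origin under its centre.
- tweezers: Bystander: black tweezers, 126 mm long, 9 mm high, lying loose between the robot and the work; origin under the centre, long axis y.
- driver: Bystander: small screwdriver with a blue handle, 144 mm long, 12 mm high, lying loose; origin under the centre, long axis y.
Mind the look-alikes: they are no part of the job. Of the things like the dock, leave any that is yellow; of the rest the larger one is meant.

How it is judged:
On the way, in this order (a step that is already met when the one before it is completed fails the run):
1. the reader is held steady above the label, window straight down (horizontal distance between reader_window and label below 0.015 m and z of reader_window in the frame of label between 0.03 and 0.09 m and angle between reader_center's own z axis and vertical below 0.14 rad and linear speed of reader below 0.03 m/s and contact force between the fingers and reader above 1 N), for 1 s.
2. the reader stands upright on the middle of its dock again, let go (horizontal distance between reader_window and dock below 0.02 m and z of reader_window in the frame of dock between 0.004 and 0.012 m and angle between reader_center's own z axis and vertical below 0.1 rad and contact force between the fingers and reader below 0.1 N), for 0.2 s.
3. the knob is gripped and stands at the third stop (value of joint knob between 0.947198 and 1.1472 rad and contact force between the fingers and indexer above 2 N and distance between the grasp point and knob_grip below 0.035 m), for 0.3 s.
At the end, for the whole second after the job is handed in: The knob stands still within 0.1 rad of the third stop (1.047 rad) with the fingers still gripping its bar (more than 2 N, grasp point within 35 mm of the bar's grip point), and the reader stands upright (within 0.1 rad) and at rest on its dock, within 20 mm of the middle, not touched (all of step 2 and all of step 3 and velocity of joint knob between -0.1 and 0.1 rad/s and linear speed of reader below 0.02 m/s); the arm keeps its last pose, push and grip.
It fails at once if the knob is turned past the third stop (beyond half-way to the fourth) (value of joint knob above 1.22173 rad).
It fails at once if the reader is knocked over or tipped (angle between reader_center's own z axis and vertical above 0.6 rad).
It fails at once if a bystander is moved by more than 20 mm (distance of any of vial_black, vial_red, die_box, tweezers, driver from where it was at the start of the episode above 0.02 m).
It also fails if it takes over 58 s, if anything falls off the work surface, if the arm or the gripper's body presses on something with over 40 N, if the wrist force passes 120 N, or if a joint passes its speed limit or range.

## Robot

A 6-joint arm with a two-finger parallel gripper is mounted at the origin on a cart in front of the work surface, level with it; the furniture and walls round the work are solid. World frame = base frame: x ahead of the robot, y to its left, z up, the work surface at z = 0. Lengths are in m, angles in rad, forces in N, time in s.
With the tool pointing down it reaches from about 0.3 to 0.775 m from the base axis. Payload 14.6 kg.
Tool frame: the origin (TCP) lies at the very end of the fingers, on their centre line; the grasp point (between the pads) lies 19 mm behind it; z points along the fingers, y is the line along which they close (so a half turn about z gives the same grasp; the last joint's range is limited). The gripper opens to 94 mm and grips with 3 to 60 N. Pads are 16 mm wide; open, the fingers measure 119 mm over their backs; the gripper's body (75 mm by 177 mm) begins 78 mm behind the grasp point.
Start: joints at [1.192, 0.3, 1.521, -0, 1.321, -0.067], TCP at [0.169, 0.523, 0.205] pointing down, gripper open.
Joint ranges: [-3.03, 3.03], [-0.79, 2.21], [0.23, 2.52], [-1.04, 4.18], [0, 3.07], [-2.55, 2.55]. Speed limits (rad/s): [2.22, 2.22, 2.57, 3.14, 3.14, 3.14].

## Interface

Orientations are given as [roll, pitch, yaw] about the fixed x, y, z axes, in that order (R = Rz(yaw) Ry(pitch) Rx(roll)).
In Python, from station import * gives the robot as it stands.
- The arm moves only by the tool jog_arm, never from a script. Its argument "rows" is a list of rows, each a list of 3 entries, a list of its own where there are three numbers: the shift along the tool's x, y, z in m, then the turn about the tool's z in degrees, then the finger opening in m, from 0 to 0.094. A call has 1 to 12 rows; each row shifts and turns the commanded pose from where the row before left it, along the tool's axes as they then stand; what a row does not reach is not made up. A row lasts 1/12 s, in which the tool goes at most 41.7 mm and 7.16 degrees, less where a joint would pass 70% of its speed; a pose out of reach is approached as far as the arm can. A call is refused whole if a number of a shift passes 0.0417 or a number of a turn 7.16, either way. A call with a gripper value outside its range is refused whole. The fingers move at their own pace and stop on an object; "squeeze" is the grip in N (left out, the last holds). Time passes only in rows, so rows that do not move let the fingers close. It gives the time, the measured TCP pose, the force, the opening and the grip force at its end, in the units of the state.
- get_obs(): the state, without advancing time (a new reading comes with each control period).
- camera(name): name is "scene" or "top" or "wrist"; returns a dict with "image" (480x640x3 uint8, red, green, blue), "range_z" (480x640 float32, m along the optical axis (not along the pixel's ray), 0 where there is no reading), "K" (3x3 intrinsics, pixels), "k1" (the pictures are not rectified: a ray, as slopes to the right and down, at radius r is drawn at 1 + k1 r^2 times it, then the intrinsics apply), "world_from_camera" (4x4, takes a point from camera to world coordinates); the wrist camera has in their place "T_tool_cam" (4x4, takes a point from camera to tool coordinates, whose origin is the TCP and whose axes are the flange's). Camera axes: x right, y up, looking along -z (the intrinsics and any distortion apply to the point x, -y, -z); pixel columns grow to the right and rows downward; lengths in m; the calibration is good to about 2 mm. A picture is of the moment at which its call begins: read the wrist's pose just before it.
- hand_in(): hands the job in; it is judged then, once.
Trained networks look in a picture, given as the dict that the camera call returned (one of the last four; its "shot" number tells which), for a name from the list of things; names that differ only in an ending like _2 or _b are one class to them, and where a whole thing is asked for, a point or a joint stands for the part that bears it (a point fixed in the world has none). Each returns a list of dicts, best first, with "p" (0 to 1); they miss things now and then, are a little off and sometimes report something else, mostly with a low value. They report only what shows in the picture. A call takes as long as a camera call. They do not tell look-alikes from the thing itself.
- search_frame(label, picture): "at" ([column, row] as shares, 0 to 1, of the picture: columns of its width, rows of its height, amid what is visible of it).
- spot_point(label, picture): "at" ([column, row] as shares, 0 to 1, of the picture: columns of its width, rows of its height: a listed point, or the origin of a listed thing).
The state is a dict: "time_s": time; "qpos": joint angles; "joint_vel": joint speeds; "tau": joint torques, N m; "ee_pos": TCP position; "eef_rot": TCP orientation; "force": force on the tool from outside, world axes, zero at the start; "moment": the same for the moment, N m; "grip_width": finger opening in m; "grip_force": force on a finger pad.
Only numpy, scipy, OpenCV 4.12 (cv2) and the standard library are available. Lean on these libraries where they do the work, as an engineer would, in place of code of your own. Each camera call takes 0.05 s, during which the arm holds its last target. There are 200 camera calls.

## Working session

There is one attempt and no reset: what is moved stays moved. The work goes in short steps, Python scripts to look and compute and a tool call to move; the robot and the scene stay as the last step left them, time stands still between calls to the robot, and variables do not carry over. Pictures are saved under pics/ and viewed, at most 10 in all, crops included, and the job is handed in when it is done.

Besides the shell and the picture viewer there is one more tool, called after "Request:" as a command line: name --argument value ..., lists and objects as JSON in quotes. jog_arm: Moves the arm, as the interface text tells. Its arguments: {"type":"object","properties":{"rows":{"type":"array","items":{"type":"array"}},"squeeze":{"type":"number"}},"required":["rows"]}

```bash
mkdir -p pics; cat > h.py <<'E'
from station import *
import numpy as np, cv2
from scipy.spatial.transform import Rotation as R
def w_from_c(c,o):
    if 'world_from_camera' in c: return np.array(c['world_from_camera'])
    T=np.eye(4); T[:3,:3]=R.from_euler('xyz',o['eef_rot']).as_matrix(); T[:3,3]=o['ee_pos']
    return T@np.array(c['T_tool_cam'])
def ray(c,px):
    K=np.array(c['K']); k=c['k1']
    d=np.array([(px[0]-K[0,2])/K[0,0],(px[1]-K[1,2])/K[1,1]]); s=d.copy()
    for _ in range(20): s=d/(1+k*(s@s))
    return np.array([s[0],-s[1],-1.])
def at_z(c,o,px,z):
    T=w_from_c(c,o); d=T[:3,:3]@ray(c,px); p=T[:3,3]
    return p+d*(z-p[2])/d[2]
def at_depth(c,o,px):
    T=w_from_c(c,o); r=c['range_z'][int(px[1]),int(px[0])]
    return T[:3,3]+T[:3,:3]@(ray(c,px)*r)
def px(a): return np.array([a[0]*640,a[1]*480])
def save(c,n): cv2.imwrite('pics/'+n,c['image'][:,:,::-1])
E
cat > a.py <<'E'
from h import *
np.set_printoptions(precision=3,suppress=True)
o=get_obs(); print(o)
H={'reader_center':.068,'reader_window':.008,'dock':0,'label':.029,'knob_grip':.07,'indexer':0,'vial_black':0,'vial_red':0,'die_box':0,'tweezers':0,'driver':0}
for n in ['top','scene']:
    c=camera(n); save(c,n+'0.png'); print(n,c['K'],c['k1'],c['world_from_camera'])
    for l,z in H.items():
        try:
            for r in spot_point(l,c)[:3]:
                p=px(r['at']); print(l,round(r['p'],2),p,at_z(c,o,p,z))
        except Exception as e: print(l,e)
E
python3 a.py
```

```text
{'time_s': 0.0, 'qpos': array([ 1.192,  0.3  ,  1.522,  0.   ,  1.321, -0.067]), 'joint_vel': array([ 0.   ,  0.001, -0.001, -0.   ,  0.001, -0.001]), 'tau': array([ -0.   , -53.18 , -35.272,   0.071,   0.025,  -0.   ]), 'ee_pos': array([0.169, 0.523, 0.205]), 'eef_rot': array([-3.14, -0.  ,  2.83]), 'force': array([-0.038, -0.645, -0.175]), 'moment': array([-0.003, -0.017, -0.013]), 'grip_force': 0.0, 'grip_width': 0.09404993148216859}
top [[619.377   0.    330.381]
 [  0.    619.377 229.419]
 [  0.      0.      1.   ]] 0.02139730317700289 [[-0.005  0.995 -0.095  0.434]
 [-1.    -0.006 -0.009  0.315]
 [-0.009  0.095  0.995  1.209]
 [ 0.     0.     0.     1.   ]]
reader_center 0.69 [287.296 250.08 ] [0.505 0.405 0.068]
reader_window 0.59 [288.832 249.984] [0.509 0.407 0.008]
reader_window 0.49 [444.928 255.792] [0.496 0.104 0.008]
dock 0.7 [287.104 250.08 ] [0.509 0.411 0.   ]
dock 0.6 [273.088 329.088] [0.357 0.437 0.   ]
dock 0.58 [214.912 247.2  ] [0.516 0.552 0.   ]
label 0.96 [392.192 262.608] [0.483 0.208 0.029]
knob_grip 0.6 [456.704 254.208] [0.496 0.094 0.07 ]
indexer 0.98 [
[... 656 characters left out ...]
07.008 314.4  ] [0.355 0.434 0.   ]
dock 0.71 [282.816 272.304] [0.509 0.402 0.   ]
dock 0.69 [202.496 295.2  ] [0.512 0.558 0.   ]
label 0.83 [375.68  237.504] [0.488 0.199 0.029]
knob_grip 0.83 [413.376 205.296] [0.505 0.088 0.07 ]
indexer 0.62 [410.176 236.304] [0.503 0.095 0.   ]
vial_black 0.48 [277.312 272.208] [0.515 0.41  0.   ]
vial_black 0.45 [293.184 226.896] [0.696 0.283 0.   ]
vial_red 0.45 [317.504 217.488] [0.714 0.207 0.   ]
die_box 0.69 [361.6   214.608] [0.669 0.11  0.   ]
die_box 0.63 [373.888 235.584] [0.551 0.158 0.   ]
tweezers 0.62 [275.52  270.288] [0.524 0.41  0.   ]
tweezers 0.59 [391.104 291.792] [0.337 0.275 0.   ]
driver 0.48 [241.088 252.192] [0.637 0.434 0.   ]
```

```bash
python3 -c "
import cv2
a=cv2.imread('pics/top0.png')
cv2.imwrite('pics/top_crop.png',cv2.resize(a[110:380,180:540],(800,600)))"
```

```text
(no output)
```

View pics/top_crop.png

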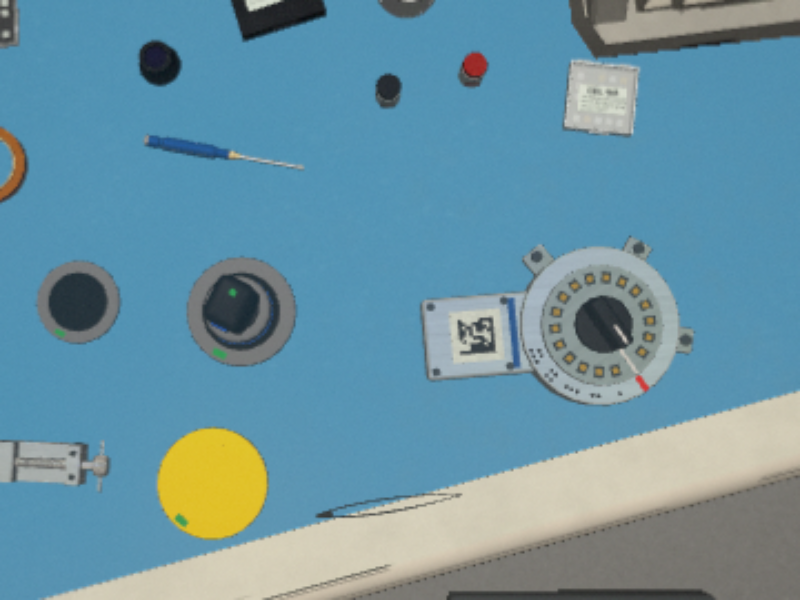

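View pics/scene0.png

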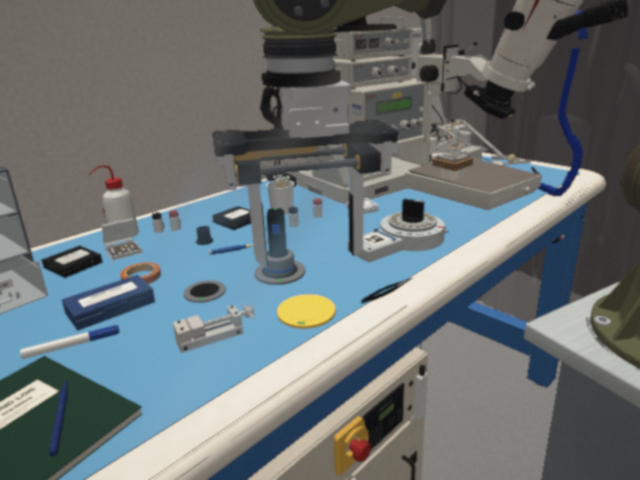

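Candidates: a grey dock with the reader (top px 288,250), a smaller grey disc (215,247), and a yellow disc (275,328). The reader's dock is the larger grey one. The label is at px (392,262) and the knob at (452,256), with its pointer at the red mark, so it starts at home. Next I'll measure the reader handle and label yaw from the depth image.

```bash
cat > b.py <<'E'
from h import *
np.set_printoptions(precision=4,suppress=True)
o=get_obs(); c=camera('top'); T=w_from_c(c,o)
def cloud(c,o,u0,u1,v0,v1):
    return np.array([np.r_[at_depth(c,o,(u,v)),u,v] for v in range(v0,v1) for u in range(u0,u1) if c['range_z'][v,u]>0])
P=cloud(c,o,255,320,220,285)
h=P[(P[:,2]>.11)&(P[:,2]<.145)]
print(len(h),np.median(h[:,2]),h[:,:2].min(0),h[:,:2].max(0),cv2.minAreaRect(h[:,:2].astype(np.float32)*1000))
d=P[(P[:,2]>.004)&(P[:,2]<.013)]; print('dock',cv2.minEnclosingCircle(d[:,:2].astype(np.float32)))
Q=cloud(c,o,440,480,230,280); k=Q[(Q[:,2]>.078)&(Q[:,2]<.1)]
print('knob',len(k),np.median(k[:,2]),cv2.minAreaRect(k[:,:2].astype(np.float32)*1000))
f=lambda cx,cy,z:at_z(c,o,(180+cx*.45,110+cy*.45),z)
print('label',[f(*q,.029) for q in [(452,311),(498,306),(503,359),(457,364)]])
print('red',f(642,383,.04),'pointer',f(636,374,.05),'ptr',f(614,328,.088),'knobc',f(604,324,.088))
w=camera('wrist'); print(w['T_tool_cam'],w['K'],w['k1'])
E
python3 b.py
```

```text
408 0.12742078689866498 [0.4877 0.3888] [0.5303 0.429 ] ((508.62860107421875, 409.20758056640625), (32.38610076904297, 40.83393859863281), 62.6773796081543)
dock ((0.5064607858657837, 0.4100612699985504), 0.08724350482225418)
knob 213 0.087924083657831 ((494.2104187011719, 100.53900909423828), (45.620216369628906, 14.515449523925781), 34.72282791137695)
label [array([0.5067, 0.2246, 0.029 ]), array([0.5108, 0.1852, 0.029 ]), array([0.4654, 0.1817, 0.029 ]), array([0.4614, 0.221 , 0.029 ])]
red [0.4444 0.0662 0.04  ] pointer [0.4518 0.0732 0.05  ] ptr [0.4885 0.0979 0.088 ] knobc [0.4918 0.1059 0.088 ]
[[ 0.0001  0.9584  0.2854  0.0836]
 [ 1.      0.0002 -0.0007  0.0007]
 [-0.0007  0.2854 -0.9584 -0.1793]
 [ 0.      0.      0.      1.    ]] [[335.0984   0.     314.4727]
 [  0.     335.0984 237.6122]
 [  0.       0.       1.    ]] -0.061660178656253936
```

Measured: reader centre (0.509, 0.409), with its 32 mm axis at 62.7° and top at z 0.127. The knob is at (0.494, 0.1005) with its bar at 34.7°, so the pointer at 214.7° matches the red mark at 214.4° (home). The label is at (0.486, 0.203), 103 mm from the knob axis. All of this agrees with the given sizes. Moving above the reader.

Request:
jog_arm --rows '[[[-0.018,0,0],0,0.08],[[-0.034,-0.0004,0],0,0.08],[[-0.036,-0.0004,0],0,0.08],[[-0.036,-0.0004,0],0,0.08],[[-0.036,-0.0004,0],0,0.08],[[-0.036,-0.0004,0],0,0.08],[[-0.036,-0.0004,0],0,0.08],[[-0.036,-0.0004,0],0,0.08],[[-0.036,-0.0004,0],0,0.08],[[-0.034,-0.0005,0],0,0.08],[[-0.02,-0.0005,0],4.7,0.08],[[0,0,0],4.7,0.08]]'

```text
time_s: 2.3
ee_pos: [0.5115, 0.4075, 0.2046]
eef_rot: [-3.141, 0.0, 2.659]
force: [-0.3, -0.0, -0.3]
grip_width: 0.08
grip_force: 0.0
```

```bash
cat > c.py <<'E'
from h import *
np.set_printoptions(precision=4,suppress=True)
o=get_obs(); c=camera('wrist'); save(c,'w1.png'); print(o['ee_pos'],np.degrees(o['eef_rot']),o['qpos'],o['force'])
P=np.array([at_depth(c,o,(u,v)) for v in range(0,480,2) for u in range(0,640,2) if c['range_z'][v,u]>0])
h=P[(abs(P[:,2]-.128)<.01)&(np.hypot(P[:,0]-.509,P[:,1]-.409)<.04)]
print(len(h),np.median(h[:,2]),cv2.minAreaRect(h[:,:2].astype(np.float32)*1000))
r=np.hypot(P[:,0]-.507,P[:,1]-.41); d=P[(abs(P[:,2]-.008)<.003)&(r<.06)]
print('dock',len(d),cv2.minEnclosingCircle(d[:,:2].astype(np.float32)))
E
python3 c.py
```

```text
[0.5115 0.4075 0.2046] [-179.9584    0.0114  152.3332] [ 0.6169  0.5382  1.1892 -0.0005  1.4147 -0.4709] [-0.3189 -0.0048 -0.3349]
428 0.12726535509542453 ((509.4026184082031, 408.84820556640625), (29.710878372192383, 39.702362060546875), 62.89779281616211)
dock 642 ((0.5093434453010559, 0.40818530321121216), 0.047998055815696716)
```

View pics/w1.png

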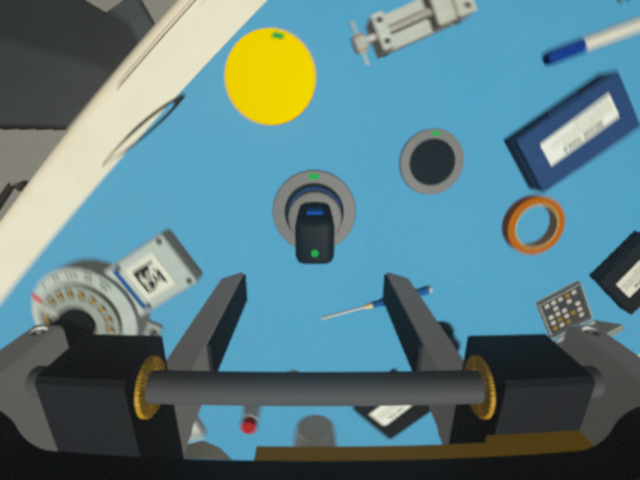

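The wrist view shows the reader handle at px (315,235), midway between the fingers. Its larger grey dock is at (314,208), the small dock at (431,160), and the yellow disc at (270,76). The dock circle fits a radius of 48 mm. Descend and grip.

Request:
jog_arm --rows '[[[0.002,0,0.01],0,0.08],[[0,0,0.02],0,0.08],[[0,0,0.022],0,0.08],[[0,0,0.022],0,0.08],[[0,0,0.02],0,0.08],[[0,0,0.015],0,0.07],[[0,0,0.009],0,0.06],[[0,0,0.003],0,0.05],[[0,0,0],0,0.04],[[0,0,0],0,0.03],[[0,0,0],0,0.025],[[0,0,0],0,0.02]]' --squeeze 25

```text
time_s: 3.35
ee_pos: [0.5066, 0.4109, 0.0854]
eef_rot: [3.14, 0.001, 2.666]
force: [0.5, -0.4, -0.1]
grip_width: 0.0366
grip_force: 0.0
```

Request:
jog_arm --rows '[[[0,0,0],0,0.02],[[0,0,0],0,0.02],[[0,0,0],0,0.02],[[0,0,0],0,0.02]]'

```text
time_s: 3.68
ee_pos: [0.5066, 0.4107, 0.0851]
eef_rot: [3.141, 0.0, 2.666]
force: [-0.6, -1.2, 5.5]
grip_width: 0.0318
grip_force: 25.0
```

Gripped at 31.8 mm and 25 N. Lift.

Request:
jog_arm --rows '[[[0,0,-0.003],0,0.02],[[0,0,-0.006],0,0.02],[[0,0,-0.01],0,0.02],[[0,0,-0.014],0,0.02],[[0,0,-0.016],0,0.02],[[0,0,-0.014],0,0.02],[[0,0,-0.01],0,0.02],[[0,0,-0.006],0,0.02],[[0,0,-0.002],0,0.02],[[0,0,0],0,0.02]]'

```text
time_s: 4.52
ee_pos: [0.5064, 0.4106, 0.1656]
eef_rot: [3.141, 0.0, 2.666]
force: [-0.1, -0.4, -1.5]
grip_width: 0.0319
grip_force: 25.0
```

Request:
jog_arm --rows '[[[-0.002,-0.005,0],0,0.02],[[-0.004,-0.01,0],0,0.02],[[-0.006,-0.016,0],0,0.02],[[-0.008,-0.022,0],0,0.02],[[-0.009,-0.024,0],0,0.02],[[-0.009,-0.024,0],0,0.02],[[-0.009,-0.024,0],0,0.02],[[-0.009,-0.024,0],0,0.02],[[-0.007,-0.019,0],0,0.02],[[-0.006,-0.014,0],0,0.02],[[-0.003,-0.008,0],0,0.02],[[-0.001,-0.004,0],0,0.02]]'

```text
time_s: 5.52
ee_pos: [0.4822, 0.2035, 0.1651]
eef_rot: [-3.141, -0.0, 2.665]
force: [-0.5, 0.5, -1.3]
grip_width: 0.0317
grip_force: 25.0
```

```bash
cat > d.py <<'E'
from h import *
np.set_printoptions(precision=4,suppress=True)
o=get_obs(); c=camera('wrist'); save(c,'w2.png'); print(o['ee_pos'],np.degrees(o['eef_rot']),o['grip_width'],o['grip_force'])
for l,z in [('label',.029),('knob_grip',.07),('reader_window',.089),('dock',0)]:
    for r in spot_point(l,c)[:2]: print(l,r['p'],px(r['at']),at_z(c,o,px(r['at']),z))
s=camera('scene'); save(s,'s2.png')
t=camera('top'); P=np.array([at_depth(t,o,(u,v)) for v in range(200,330) for u in range(340,500) if t['range_z'][v,u]>0])
k=P[(abs(P[:,2]-.088)<.009)&(np.hypot(P[:,0]-.494,P[:,1]-.1005)<.03)]; print('knob',len(k),len(k) and cv2.minAreaRect(k[:,:2].astype(np.float32)*1000))
E
python3 d.py; python3 -c "
import cv2
a=cv2.imread('pics/w2.png');b=cv2.imread('pics/s2.png')[130:310,200:480]
cv2.imwrite('pics/m2.png',cv2.hconcat([cv2.resize(a,(400,300)),cv2.resize(b,(400,300))]))"
```

```text
[0.4822 0.2035 0.1651] [-179.9673   -0.0274  152.6706] 0.03165744980525931 24.986549019813538
label 0.6 [314.816 230.016] [0.4848 0.2035 0.029 ]
knob_grip 0.56 [219.712 298.704] [0.4926 0.1021 0.07  ]
dock 0.77 [630.784 103.2  ] [0.5204 0.5507 0.    ]
dock 0.76 [505.728 155.616] [0.5112 0.4098 0.    ]
knob 0 0
```

View pics/m2.png

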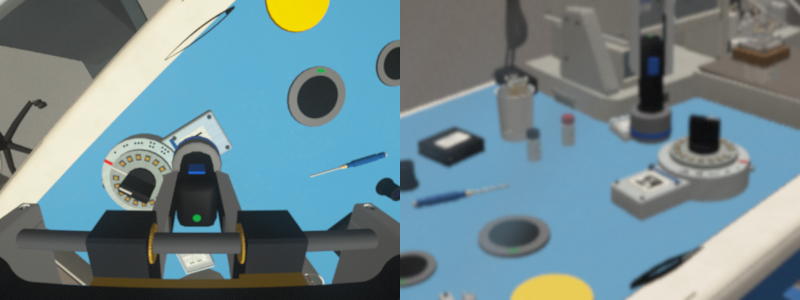

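The wrist view shows the reader upright over the label, with its head at about (195,155) in the left panel covering the code. The estimated offset is under 2 mm, with the window about 59 mm above the label. Hold for 2.5 s.

Request:
jog_arm --rows '[[[0,0,0],0,0.02],[[0,0,0],0,0.02],[[0,0,0],0,0.02],[[0,0,0],0,0.02],[[0,0,0],0,0.02],[[0,0,0],0,0.02],[[0,0,0],0,0.02],[[0,0,0],0,0.02],[[0,0,0],0,0.02],[[0,0,0],0,0.02],[[0,0,0],0,0.02],[[0,0,0],0,0.02]]'

```text
time_s: 6.87
ee_pos: [0.4824, 0.2047, 0.1654]
eef_rot: [-3.142, -0.0, 2.666]
force: [-0.5, 0.1, -1.6]
grip_width: 0.0318
grip_force: 25.0
```

Request:
jog_arm --rows '[[[0,0,0],0,0.02],[[0,0,0],0,0.02],[[0,0,0],0,0.02],[[0,0,0],0,0.02],[[0,0,0],0,0.02],[[0,0,0],0,0.02],[[0,0,0],0,0.02],[[0,0,0],0,0.02],[[0,0,0],0,0.02],[[0,0,0],0,0.02],[[0,0,0],0,0.02],[[0,0,0],0,0.02]]'

```text
time_s: 7.87
ee_pos: [0.4824, 0.2047, 0.1655]
eef_rot: [3.142, 0.0, 2.666]
force: [0.0, 0.1, -1.4]
grip_width: 0.0316
grip_force: 25.0
```

Request:
jog_arm --rows '[[[0,0,0],0,0.02],[[0,0,0],0,0.02],[[0,0,0],0,0.02],[[0,0,0],0,0.02],[[0,0,0],0,0.02],[[0,0,0],0,0.02]]'

```text
time_s: 8.37
ee_pos: [0.4824, 0.2047, 0.1655]
eef_rot: [3.142, 0.0, 2.666]
force: [0.5, -0.8, -1.8]
grip_width: 0.0319
grip_force: 25.0
```

Request:
jog_arm --rows '[[[0.002,0.005,0],0,0.02],[[0.004,0.01,0],0,0.02],[[0.006,0.016,0],0,0.02],[[0.008,0.022,0],0,0.02],[[0.009,0.024,0],0,0.02],[[0.009,0.024,0],0,0.02],[[0.009,0.024,0],0,0.02],[[0.009,0.024,0],0,0.02],[[0.007,0.019,0],0,0.02],[[0.006,0.014,0],0,0.02],[[0.003,0.008,0],0,0.02],[[0.001,0.004,0],0,0.02]]'

```text
time_s: 9.37
ee_pos: [0.5059, 0.4121, 0.165]
eef_rot: [-3.141, -0.0, 2.667]
force: [0.8, 0.9, -2.0]
grip_width: 0.0319
grip_force: 25.0
```

Request:
jog_arm --rows '[[[0,0,0],0,0.02],[[0,0,0],0,0.02],[[0,0,0],0,0.02]]'

```text
time_s: 9.62
ee_pos: [0.5065, 0.4099, 0.1656]
eef_rot: [-3.141, 0.0, 2.665]
force: [1.8, -0.3, -1.4]
grip_width: 0.0322
grip_force: 25.0
```

Over the dock again. Lower to the pick-up height.

Request:
jog_arm --rows '[[[0,0,0.006],0,0.02],[[0,0,0.012],0,0.02],[[0,0,0.016],0,0.02],[[0,0,0.014],0,0.02],[[0,0,0.012],0,0.02],[[0,0,0.008],0,0.02],[[0,0,0.005],0,0.02],[[0,0,0.003],0,0.02],[[0,0,0.002],0,0.02],[[0,0,0.001],0,0.02],[[0,0,0.001],0,0.02],[[0,0,0],0,0.02]]'

```text
time_s: 10.62
ee_pos: [0.5065, 0.4107, 0.0857]
eef_rot: [3.141, 0.0, 2.666]
force: [1.3, 0.2, -0.4]
grip_width: 0.0316
grip_force: 25.0
```

Request:
jog_arm --rows '[[[0,0,0],0,0.02],[[0,0,0],0,0.02],[[0,0,0],0,0.02]]'

```text
time_s: 10.87
ee_pos: [0.5065, 0.4106, 0.0856]
eef_rot: [3.141, 0.0, 2.666]
force: [0.1, -0.0, -1.2]
grip_width: 0.0319
grip_force: 25.0
```

Request:
jog_arm --rows '[[[0,0,0.0005],0,0.02],[[0,0,0.0005],0,0.02],[[0,0,0],0,0.02],[[0,0,0],0,0.02]]'

```text
time_s: 11.2
ee_pos: [0.5065, 0.4106, 0.0851]
eef_rot: [3.141, 0.0, 2.666]
force: [-2.5, -2.3, 5.1]
grip_width: 0.0317
grip_force: 25.0
```

Request:
jog_arm --rows '[[[0,0,0],0,0.034],[[0,0,0],0,0.038],[[0,0,0],0,0.045],[[0,0,0],0,0.055],[[0,0,0],0,0.065],[[0,0,0],0,0.075],[[0,0,0],0,0.08],[[0,0,0],0,0.08],[[0,0,0],0,0.08],[[0,0,0],0,0.08],[[0,0,0],0,0.08],[[0,0,0],0,0.08]]'

```text
time_s: 12.2
ee_pos: [0.5064, 0.4106, 0.0845]
eef_rot: [3.142, 0.0, 2.666]
force: [-0.5, 0.2, 0.1]
grip_width: 0.0801
grip_force: 0.0
```

Request:
jog_arm --rows '[[[0,0,-0.01],0,0.08],[[0,0,-0.02],0,0.08],[[0,0,-0.025],0,0.08],[[0,0,-0.025],0,0.08],[[0,0,-0.02],0,0.08],[[0,0,-0.015],0,0.08],[[0,0,-0.005],0,0.08],[[0,0,0],0,0.08],[[0,0,0],0,0.08],[[0,0,0],0,0.08]]'

```text
time_s: 13.03
ee_pos: [0.506, 0.4103, 0.2032]
eef_rot: [-3.14, -0.001, 2.666]
force: [-0.3, -0.1, -0.2]
grip_width: 0.08
grip_force: 0.0
```

```bash
sed 's/w1.png/w3.png/' c.py > c3.py; python3 c3.py
```

```text
[0.506  0.4103 0.2032] [-179.9013   -0.049   152.7387] [ 0.6251  0.5341  1.1987 -0.      1.4107 -0.4699] [-0.3018 -0.1102 -0.1867]
439 0.1272429663419647 ((508.5893249511719, 410.1574401855469), (31.61153221130371, 36.95979690551758), 63.56926727294922)
dock 636 ((0.5094246864318848, 0.4087025821208954), 0.04788852483034134)
```

The reader is upright (top at z 0.127) and within 2 mm of the dock's middle. Now over the knob, with the tool turned to yaw 214.7°.

Request:
jog_arm --rows '[[[-0.005,-0.011,0],0,0.06],[[-0.009,-0.02,0],0,0.06],[[-0.012,-0.026,0],0,0.06],[[-0.013,-0.028,0],0,0.06],[[-0.013,-0.028,0],0,0.06],[[-0.013,-0.028,0],0,0.06],[[-0.013,-0.028,0],0,0.06],[[-0.013,-0.028,0],0,0.06],[[-0.013,-0.028,0],0,0.06],[[-0.012,-0.026,0],0,0.06],[[-0.01,-0.02,0],0,0.06],[[-0.005,-0.01,0],0,0.06]]'

```text
time_s: 14.08
ee_pos: [0.4938, 0.0986, 0.2039]
eef_rot: [-3.141, -0.001, 2.664]
force: [-1.0, 0.2, -0.4]
grip_width: 0.06
grip_force: 0.0
```

Request:
jog_arm --rows '[[[0,0,0],-4,0.06],[[0,0,0],-6.5,0.06],[[0,0,0],-6.5,0.06],[[0,0,0],-6.5,0.06],[[0,0,0],-6.5,0.06],[[0,0,0],-6.5,0.06],[[0,0,0],-6.5,0.06],[[0,0,0],-6.5,0.06],[[0,0,0],-6.5,0.06],[[0,0,0],-6,0.06],[[0,0,0],0,0.06],[[0,0,0],0,0.06]]'

```text
time_s: 15.08
ee_pos: [0.494, 0.1011, 0.204]
eef_rot: [3.141, -0.001, -2.538]
force: [-0.3, 0.3, 0.0]
grip_width: 0.0602
grip_force: 0.0
```

```bash
cat > e.py <<'E'
from h import *
import sys
np.set_printoptions(precision=4,suppress=True)
o=get_obs(); c=camera('wrist'); save(c,sys.argv[1]); print(o['ee_pos'],np.degrees(o['eef_rot']),o['qpos'],o['moment'])
P=np.array([at_depth(c,o,(u,v)) for v in range(0,480) for u in range(0,640) if c['range_z'][v,u]>0])
h=P[(abs(P[:,2]-.088)<.006)&(np.hypot(P[:,0]-.494,P[:,1]-.1005)<.03)]
print(len(h),len(h) and (np.median(h[:,2]),cv2.minAreaRect(h[:,:2].astype(np.float32)*1000)))
im=c['image']; hsv=cv2.cvtColor(im,cv2.COLOR_RGB2HSV)
red=((hsv[...,0]<8)|(hsv[...,0]>172))&(hsv[...,1]>140)&(hsv[...,2]>100)
q=np.array([at_z(c,o,(u,v),.036) for v,u in np.argwhere(red)]); q=q[np.hypot(q[:,0]-.494,q[:,1]-.1005)<.075] if len(q) else q
if len(q): m=q.mean(0); print('red',m,np.degrees(np.arctan2(m[1]-.1005,m[0]-.494))%360)
for r in spot_point('knob_grip',c)[:2]: print('knob',r['p'],px(r['at']),at_z(c,o,px(r['at']),.07))
E
python3 e.py w4.png
```

```text
[0.494  0.1011 0.204 ] [ 179.9794   -0.0342 -145.4364] [ 0.1292  0.1996  1.6496  0.      1.2931 -2.0448] [ 0.0921  0.0155 -0.0039]
738 (np.float64(0.08768218038793577), ((494.12408447265625, 99.86234283447266), (45.47493362426758, 13.936018943786621), 34.121185302734375))
red [0.4448 0.0658 0.036 ] 215.20243028852286
```

View pics/w4.png

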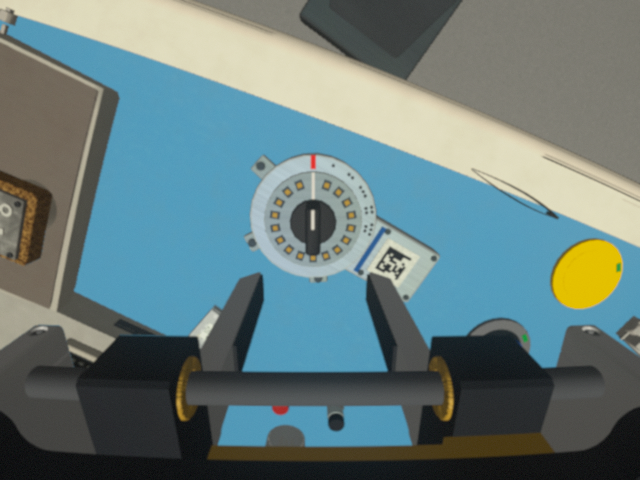

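The pointer at px (313,200) lies straight on the red mark at (313,160), so the knob is at home. The bar is centred under the fingers and parallel to them. Descend and grip.

Request:
jog_arm --rows '[[[0,-0.001,0.008],0,0.05],[[0,0,0.018],0,0.05],[[0,0,0.022],0,0.05],[[0,0,0.022],0,0.05],[[0,0,0.022],0,0.05],[[0,0,0.018],0,0.05],[[0,0,0.014],0,0.05],[[0,0,0.01],0,0.05],[[0,0,0.006],0,0.05],[[0,0,0.004],0,0.05],[[0,0,0.002],0,0.05],[[0,0,0],0,0.05]]'

```text
time_s: 16.18
ee_pos: [0.4948, 0.1, 0.0585]
eef_rot: [-3.141, 0.0, -2.536]
force: [-0.9, 0.2, -0.3]
grip_width: 0.05
grip_force: 0.0
```

Request:
jog_arm --rows '[[[0,0,0],0,0.03],[[0,0,0],0,0.02],[[0,0,0],0,0.016],[[0,0,0],0,0.01],[[0,0,0],0,0.008],[[0,0,0],0,0.005],[[0,0,0],0,0.005],[[0,0,0],0,0.005],[[0,0,0],0,0.005]]' --squeeze 40

```text
time_s: 16.93
ee_pos: [0.495, 0.0997, 0.0586]
eef_rot: [-3.141, 0.0, -2.536]
force: [2.6, -4.7, -0.2]
grip_width: 0.0139
grip_force: 40.0
```

Gripped at 13.9 mm and 40 N. Turn clockwise (+tool z), one stop at a time.

Request:
jog_arm --rows '[[[0,0,0],1,0.005],[[0,0,0],2,0.005],[[0,0,0],2,0.005],[[0,0,0],2,0.005],[[0,0,0],2,0.005],[[0,0,0],2,0.005],[[0,0,0],2,0.005],[[0,0,0],2,0.005],[[0,0,0],2,0.005],[[0,0,0],2,0.005],[[0,0,0],1,0.005],[[0,0,0],0,0.005]]'

```text
time_s: 17.93
ee_pos: [0.495, 0.0995, 0.0586]
eef_rot: [-3.141, 0.001, -2.886]
force: [3.8, -6.9, -0.1]
grip_width: 0.0135
grip_force: 40.0
```

```bash
python3 e.py w5.png; python3 -c "
from h import *
o=get_obs();print(o['force'],o['moment'],o['grip_width'])"
```

```text
[0.495  0.0995 0.0586] [-179.9497    0.0353 -165.3352] [ 0.1262  0.3789  1.7909 -0.001   0.9711 -1.7   ] [-1.0875 -0.5071  0.0169]
2835 (np.float64(0.0877975218808782), ((493.83843994140625, 99.76304626464844), (39.266719818115234, 38.79056930541992), 58.732112884521484))
red [0.445  0.0659 0.036 ] 215.22371139478017
knob 0.66 [316.8   294.912] [0.4944 0.1015 0.07  ]
[ 3.4019911  -6.79617976 -0.3556748 ] [-1.0368158  -0.49845285 -0.00934068] 0.013617050162795864
```

Request:
jog_arm --rows '[[[0,0,0],1,0.005],[[0,0,0],2,0.005],[[0,0,0],2,0.005],[[0,0,0],2,0.005],[[0,0,0],2,0.005],[[0,0,0],2,0.005],[[0,0,0],2,0.005],[[0,0,0],2,0.005],[[0,0,0],2,0.005],[[0,0,0],2,0.005],[[0,0,0],1,0.005],[[0,0,0],0,0.005]]'

```text
time_s: 19.03
ee_pos: [0.4951, 0.0993, 0.0586]
eef_rot: [-3.141, 0.001, 3.048]
force: [2.8, -7.8, 0.5]
grip_width: 0.0137
grip_force: 40.0
```

```bash
python3 e.py w6.png; python3 -c "
import cv2
a=cv2.imread('pics/w6.png')[150:450,170:470];b=cv2.imread('pics/w5.png')[150:450,170:470]
cv2.imwrite('pics/m6.png',cv2.resize(cv2.hconcat([b,a]),(800,400),interpolation=cv2.INTER_CUBIC))"
```

```text
[0.4951 0.0993 0.0586] [-179.9493    0.0521  174.6611] [ 0.126   0.3789  1.7909 -0.0013  0.9711 -1.3509] [-1.3897 -0.6037 -0.0416]
2828 (np.float64(0.0877598804649146), ((493.9311218261719, 100.02489471435547), (38.53318786621094, 39.88721466064453), 41.594486236572266))
red [0.4452 0.0659 0.036 ] 215.32176237806678
knob 0.55 [313.92  292.224] [0.493  0.1001 0.07  ]
knob 0.17 [519.232 440.496] [0.6182 0.2285 0.07  ]
```

View pics/m6.png

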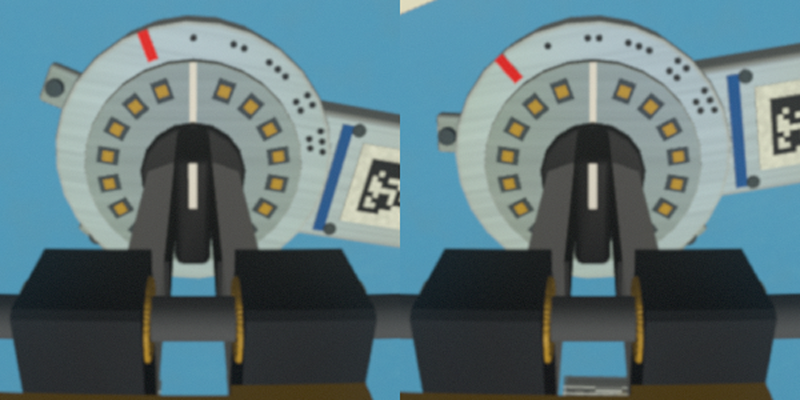

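In the left panel (first turn) the pointer line at (193,90) sits on the single dot. In the right panel it sits on the two-dot mark at (593,38). The knob follows without slip, so one more stop.

Request:
jog_arm --rows '[[[0,0,0],1,0.005],[[0,0,0],2,0.005],[[0,0,0],2,0.005],[[0,0,0],2,0.005],[[0,0,0],2,0.005],[[0,0,0],2,0.005],[[0,0,0],2,0.005],[[0,0,0],2,0.005],[[0,0,0],2,0.005],[[0,0,0],2,0.005],[[0,0,0],1,0.005],[[0,0,0],0,0.005]]'

```text
time_s: 20.13
ee_pos: [0.495, 0.0991, 0.0586]
eef_rot: [-3.141, 0.001, 2.699]
force: [2.2, -9.5, 0.9]
grip_width: 0.0137
grip_force: 40.0
```

Request:
jog_arm --rows '[[[0,0,0],0,0.005],[[0,0,0],0,0.005],[[0,0,0],0,0.005],[[0,0,0],0,0.005],[[0,0,0],0,0.005],[[0,0,0],0,0.005]]'

```text
time_s: 20.63
ee_pos: [0.495, 0.0991, 0.0586]
eef_rot: [-3.141, 0.001, 2.701]
force: [2.5, -9.4, 1.5]
grip_width: 0.0135
grip_force: 40.0
```

```bash
python3 e.py w7.png; python3 -c "
from h import *
o=get_obs(); t=camera('top'); save(t,'t7.png')
P=np.array([at_depth(t,o,(u,v)) for v in range(220,285) for u in range(255,320) if t['range_z'][v,u]>0])
h=P[(P[:,2]>.11)&(P[:,2]<.145)]; print(len(h),cv2.minAreaRect(h[:,:2].astype(np.float32)*1000))
a=cv2.imread('pics/w7.png')[150:450,170:470];b=cv2.imread('pics/t7.png')[110:380,180:540]
cv2.imwrite('pics/m7.png',cv2.hconcat([cv2.resize(a,(400,400)),cv2.resize(b,(400,400))]))"
```

```text
[0.495  0.0991 0.0586] [-179.9461    0.0654  154.7359] [ 0.1258  0.3789  1.791  -0.0017  0.9713 -1.0031] [-1.7562 -0.528  -0.0572]
2819 (np.float64(0.08775549333909383), ((494.02716064453125, 100.54647827148438), (38.7452507019043, 39.420166015625), 21.61357879638672))
red [0.4451 0.0659 0.036 ] 215.26072439123283
knob 0.93 [317.376 294.624] [0.4952 0.1017 0.07  ]
411 ((508.5785217285156, 409.915283203125), (32.35991668701172, 41.639713287353516), 62.64208984375)
```

View pics/m7.png

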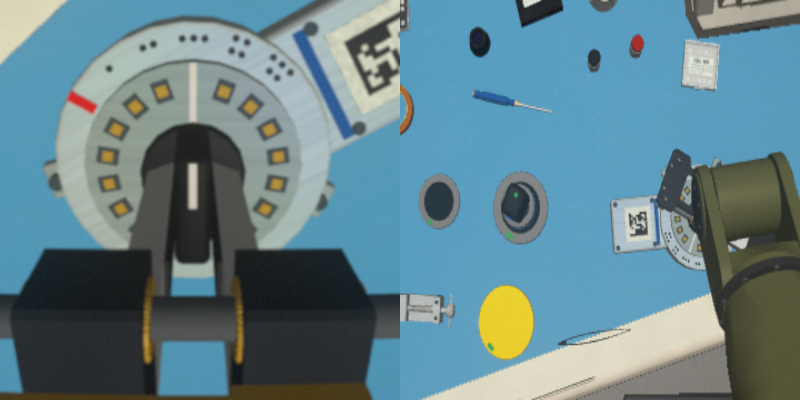

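The pointer at (193,90) now sits on the three-dot mark at (193,38). In the top view the reader stands upright on its dock at (520,205), and the bystanders are where they started. The grip is holding at 40 N, so I'm handing in.

```bash
python3 -c "
from station import *
print(hand_in())"
```

```text
the job is handed in; nothing more can be done
None
```

The job is handed in, verdict not shown: the reader was held about 59 mm above the label for over 2.5 s and stands upright within 2 mm of the dock's middle, and the knob is at the three-dot stop, still gripped at 40 N.

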